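# Dispense one coin cell and slide it onto the kit card that still lacks one

### The arm

A 6-joint arm with a two-finger parallel gripper is mounted at the origin on the work surface. World frame = base frame: x ahead of the robot, y to its left, z up, the work surface at z = 0. Lengths are in m, angles in rad, forces in N, time in s.
With the tool pointing down it reaches from about 0.3 to 0.75 m from the base axis. Payload 8.5 kg.
Tool frame: the origin (TCP) lies at the very end of the fingers, on their centre line; the grasp point (between the pads) lies env.hold_point_z behind it (env.hold_point_z is the distance from the TCP to the grasp point, in m); z points along the fingers, y is the line along which they close (so a half turn about z gives the same grasp; the last joint's range is limited). The gripper opens to 85 mm and grips with 20 to 120 N. Pads are 22 mm wide; open, the fingers measure 114 mm over their backs; the gripper's body (76 mm by 85 mm) begins 54 mm behind the grasp point. The pads swing forward as they close: fully open they stand 13 mm farther back than shut.
Start: joints at [1.127, 0.381, 1.297, -0, 1.464, -0.215], TCP at [0.125, 0.536, 0.231] pointing down, gripper open.
Joint ranges: [-3.11, 3.11], [-0.89, 2.33], [0.22, 2.48], [-1.42, 4.56], [0.17, 2.85], [-2.88, 2.88]. Speed limits (rad/s): [2.39, 2.39, 3.14, 3.14, 3.14, 3.14].

### API

Orientations are given as a rotation vector (axis times angle).
In Python, from station import env gives the robot as it stands. Calls block until the motion is done:
- env.move_to(position, orientation): joint-space move of the TCP to a pose.
- env.move_straight(position, ori=None, max_speed=0.15): straight line of the TCP; ori=None keeps the orientation; max_speed is the mean speed in m/s.
- env.move_j(angles): joint-space move.
- env.set_gripper(opening): finger opening in m; the grip force is fixed at half the most; returns when the fingers have stopped.
- env.pause(seconds).
- env.solve_ik(position, orientation): joint angles nearest the present ones, or None.
- env.get_obs(): the state.
- env.grab_frame(name): name is "side" or "top" or "wrist"; returns a dict with "image" (384x512x3 uint8, blue, green, red), "intrinsics" (3x3 intrinsics, pixels), "xyz" and "orientation" of the camera in the world. Camera axes: x right, y down, z forward; pixel columns grow to the right and rows downward; lengths in m; the calibration is good to about 2 mm. A picture is of the moment at which its call begins. There is no depth.
A pose or a line that the arm cannot do raises env.PlanningError and nothing moves.
- env.hand_in(): hands the job in; it is judged then, once.
The state is a dict: "time_s": time; "joint_positions": joint angles; "qd": joint speeds; "effort": joint torques, N m; "position": TCP position; "ee_rot": TCP orientation; "wrist_force": force on the tool from outside, world axes, zero at the start; "moment": the same for the moment, N m; "opening": finger opening in m; "finger_force": force on a finger pad.
Only numpy, scipy, OpenCV 4.12 (cv2) and the standard library are available. Lean on these libraries where they do the work, as an engineer would, in place of code of your own. Each camera call takes 0.05 s, during which the arm holds its last target. There are 200 camera calls.

### The job

One of the two kit cards beside the coin-cell dispenser has no cell yet. Press the dispenser's red plunger fully home once and let it spring back, so that a single cell comes out, then slide that cell along the table with a fingertip until it lies inside the yellow circle of that card. Do not pick the cell up, and leave the hoops, the other kit's cell and the mug where they are.

Things in the scene. Friction and masses are not known exactly. Their poses are not given: they have to be found in the camera images.
- dispenser: Coin-cell dispenser, screwed to the table: 2 mm steel foot, blue guide (39 mm wide, 30 mm high, x = -62 to +15 mm), clear upright tube (30 mm wide, top at 60 mm, slit in front) with six stacked cells, red plunger knob at the back; foot ears 76 mm wide, 4 mm high, x = -62 to -18 mm. Origin: on the table under the tube's axis; x = the way the plunger is pushed and the cell comes out, z up.
- plunger (a joint): Plunger travel in m: 0 at rest, 0.034 fully home at its stop. About 2.5 N at first, 5 N at the end; springs back when let go. Fully home, its blade has pushed the bottom cell out onto the table. Once it is back, the next cell drops to the magazine floor, and another full press would eject that one too.
- outlet (a point): Middle of the edge where the magazine floor (2 mm above the table) ends, 15 mm in front of the tube's axis. The cell drops off here and comes to lie on the table with its centre about 18 mm further along the dispenser's x.
- plunger_face (a point): Centre of the flat outer face of the red plunger knob (26 mm across, 11 mm thick, on an 8 mm rod), 15 mm above the table; at rest 108 mm behind the tube's axis. Moves with the plunger, which is pushed along the dispenser's +x.
- cell: The bottom cell of the stack, the one to eject: steel coin cell, a flat disc 24.5 mm in diameter and 7.7 mm thick, 11 to 15 g. Origin: centre of its underside, z = its axis.
- next_cell: The cell directly above it in the magazine, same size; origin at the centre of its underside. It must stay in the magazine.
- kit_card: The kit card without a cell: thin printed card 190 x 110 mm, flat on the table (0.4 mm, nothing to catch on). Origin at its centre, x along its length. Its wooden hoop lies round (-42, 0) mm; the yellow circle is at (+50, 0) mm. It may be on either side of the dispenser.
- kit_circle (a point): Centre of the yellow printed circle (46 mm across, thin black rim) on kit_card, at table height: where the cell goes.
- kit_hoop: Wooden embroidery hoop on kit_card, 86 mm outside diameter, 9 mm high, with a small brass screw standing out to 50 mm from its centre; loose. Origin: centre of its underside.
- done_card: The other kit card, same print, already complete with hoop and cell. Origin at its centre.
- done_cell: The coin cell already lying in the yellow circle of done_card; loose, same size as cell. Leave it.
- done_hoop: Wooden hoop on done_card, same as kit_hoop; loose. Leave it.
- mug: White mug, 80 mm across, 92 mm high, standing off to the robot's left; loose. Origin: centre of its underside.
Mind the look-alikes: they are no part of the job. Leave any orange or purple look-alike of the dispenser alone.

How it is judged:
On the way, in this order (a step that is already met when the one before it is completed fails the run):
1. the plunger is pressed fully home (value of joint plunger above 0.031 m), for 0.02 s.
2. the plunger is back at rest with one cell out and the next dropped into place (value of joint plunger below 0.003 m and x of cell in the frame of dispenser above 0.024 m and height (world z) of next_cell below 0.004 m), for 0.1 s.
At the end, for the whole second after the job is handed in: The ejected cell lies flat and still on the table inside the yellow circle of kit_card (its centre within 11 mm of the circle's centre), the plunger is back at rest (under 3 mm) and the next cell is still in the magazine (within 5 mm of the tube axis) (horizontal distance between cell and kit_circle below 0.011 m and height (world z) of cell below 0.003 m and angle between cell's own z axis and vertical below 0.1 rad and linear speed of cell below 0.01 m/s and value of joint plunger below 0.003 m and horizontal distance between next_cell and dispenser below 0.005 m); the robot touches nothing.
It fails at once if a second cell is ejected (horizontal distance between next_cell and dispenser above 0.01 m).
It fails at once if the plunger is pressed again after the cell has been moved away (horizontal distance between cell and dispenser above 0.075 m and value of joint plunger above 0.01 m).
It fails at once if the cell is lifted or carried (more than 15 mm off the table) (height (world z) of cell above 0.015 m).
It fails at once if a hoop is moved more than 15 mm (distance of any of kit_hoop, done_hoop from where it was at the start of the episode above 0.015 m).
It fails at once if the other kit's cell is moved more than 10 mm, or the mug more than 20 mm (distance of done_cell from where it was at the start of the episode above 0.01 m or distance of mug from where it was at the start of the episode above 0.02 m).
It also fails if it takes over 51 s, if anything falls off the work surface, if the arm or the gripper's body presses on something with over 40 N, if the wrist force passes 120 N, or if a joint passes its speed limit or range.

## Working session

There is one attempt and no reset: what is moved stays moved. The work goes in short steps, each a Python script; the robot and the scene stay as the last script left them, time stands still between calls to the robot, and variables do not carry over. Pictures are saved under pics/ and viewed, at most 10 in all, crops included, and the job is handed in when it is done.

```bash
mkdir -p pics; ls; python3 - <<'E'
from station import env
import cv2,numpy as np
o=env.get_obs();print(o["time_s"],o["position"],o["ee_rot"],env.hold_point_z)
for n in("top","side"):
    f=env.grab_frame(n);cv2.imwrite(f"pics/{n}0.png",f["image"]);print(n,f["intrinsics"],f["xyz"],f["orientation"])
E
```

```text
pics
0.0 [0.12460044 0.5353869  0.23072171] [-3.58523674e-01 -3.12058843e+00  2.18608074e-03] 0.0187
top [[470.77231444   0.         254.3750072 ]
 [  0.         470.77231444 184.74469096]
 [  0.           0.           1.        ]] [0.34402054 0.10390512 1.11915316] [-2.12145741  2.15865373 -0.16020893]
side [[448.60056666   0.         265.35793264]
 [  0.         448.60056666 193.05828401]
 [  0.           0.           1.        ]] [-0.02279175 -0.48173563  0.67832786] [-2.10240077  0.84962202 -0.39392356]
```

View pics/top0.png

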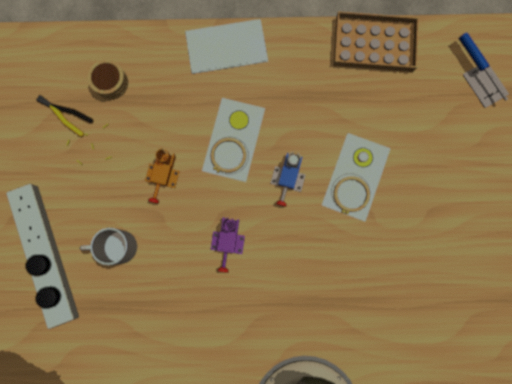

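View pics/side0.png

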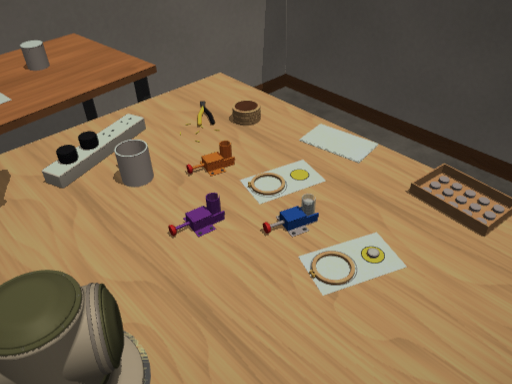

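The top picture shows the blue dispenser with its tube at about (293,160) and its red knob at (281,204). The card without a cell is the left one, with its circle at (239,120). The completed card is on the right, with its cell at (363,157).

```bash
cat > h.py <<'E'
from station import env
import cv2,numpy as np
from scipy.spatial.transform import Rotation as R
def proj(f,P):
    p=R.from_rotvec(f["orientation"]).as_matrix().T@(np.array(P,float)-f["xyz"]);q=f["intrinsics"]@p;return q[:2]/q[2]
def ray(f,uv,z):
    d=R.from_rotvec(f["orientation"]).as_matrix()@np.linalg.solve(f["intrinsics"],[uv[0],uv[1],1.]);c=np.array(f["xyz"])
    return c+d*(z-c[2])/d[2]
def blob(img,lo,hi,box):
    u0,v0,u1,v1=box;h=cv2.cvtColor(img[v0:v1,u0:u1],cv2.COLOR_BGR2HSV);m=cv2.inRange(h,np.array(lo),np.array(hi))
    ys,xs=np.nonzero(m);return np.array([xs.mean()+u0,ys.mean()+v0]),len(xs)
def down(a): # tool pointing down, tool y along heading a (world)
    y=np.array([np.cos(a),np.sin(a),0]);z=np.array([0,0,-1.]);x=np.cross(y,z)
    return R.from_matrix(np.c_[x,y,z]).as_rotvec()
E
python3 - <<'E'
from h import *
F={n:env.grab_frame(n) for n in("top","side")}
B={"top":dict(yel=(225,105,255,135),red=(270,195,292,212),blue=(270,145,308,195)),
   "side":dict(yel=(285,160,315,188),red=(258,215,276,240),blue=(270,200,325,236))}
C=dict(yel=((22,100,100),(35,255,255),0),red=((0,150,60),(6,255,255),.015),blue=((105,120,40),(125,255,255),.03))
for n in F:
  for k,(lo,hi,z) in C.items():
    uv,c=blob(F[n]["image"],lo,hi,B[n][k]);print(n,k,uv.round(1),c,ray(F[n],uv,z).round(4))
f=F["top"];cv2.imwrite("pics/t1.png",cv2.resize(f["image"][95:220,210:310],None,fx=4.8,fy=4.8,interpolation=cv2.INTER_CUBIC))
f=F["side"];cv2.imwrite("pics/s1.png",cv2.resize(f["image"][150:250,230:340],None,fx=6,fy=6,interpolation=cv2.INTER_CUBIC))
E
```

```text
top yel [238.5 119.6] 261 [0.6795 0.1427 0.    ]
top red [280.9 203.1] 30 [0.4695 0.0447 0.015 ]
top blue [288.2 176.4] 287 [0.5305 0.0267 0.03  ]
side yel [299.2 174.3] 149 [0.6805 0.144  0.    ]
side red [266.7 227. ] 58 [0.4711 0.0461 0.015 ]
side blue [295.9 217.7] 514 [0.5261 0.0111 0.03  ]
```

View pics/t1.png

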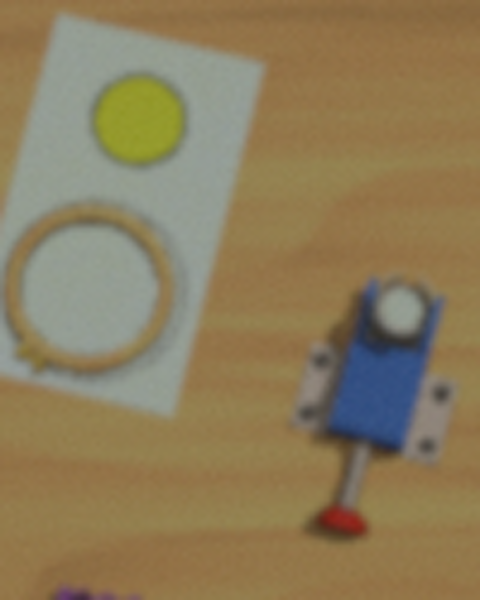

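View pics/s1.png

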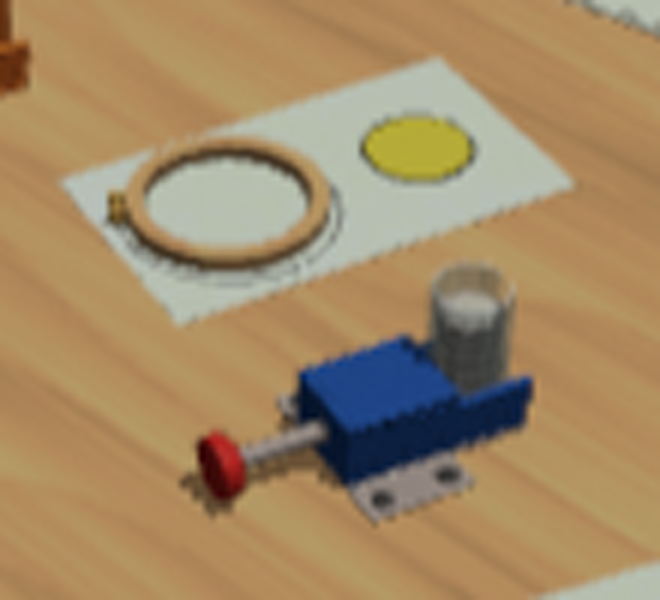

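The top crop shows the stack's top cell at (401,310), the guide corners at (373,281), (440,298), (328,430) and (402,447), and the knob at (341,520). The side view agrees with this layout.

```bash
python3 - <<'E'
from h import *
from scipy.optimize import least_squares
f=env.grab_frame("top");s=env.grab_frame("side")
T=lambda u,v:np.array([210+u/4.8-.4,95+v/4.8-.4])
S=lambda u,v:np.array([230+u/6-.4,150+v/6-.4])
obs=[(f,T(401,310),(0,0,.0482)),(f,T(373,281),(.015,.0195,.03)),(f,T(440,298),(.015,-.0195,.03)),(f,T(328,430),(-.062,.0195,.03)),(f,T(402,447),(-.062,-.0195,.03)),(f,np.array([280.9,203.1]),(-.1025,0,.019)),
(s,S(302,375),(-.062,.0195,.03)),(s,S(346,430),(-.062,-.0195,.03)),(s,S(348,482),(-.062,-.0195,.00)),(s,S(532,378),(.015,-.0195,.03)),(s,S(220,466),(-.106,0,.015))]
def tf(p,P):c,n=np.cos(p[2]),np.sin(p[2]);return(p[0]+c*P[0]-n*P[1],p[1]+n*P[0]+c*P[1],P[2])
r=lambda p,k=0:np.concatenate([proj(g,tf(p,P))-uv for g,uv,P in obs])
q=least_squares(r,[.57,.02,-.25],loss="soft_l1")
print(q.x,np.degrees(q.x[2]));print(r(q.x).reshape(-1,2).round(1))
p=q.x
for P in[(-.108,0,.015),(.033,0,0)]:print(P,np.round(tf(p,P),4))
c,n=np.cos(p[2]),np.sin(p[2]);d=np.array([.680,.1433])-p[:2];print("circle in disp",c*d[0]+n*d[1],-n*d[0]+c*d[1])
np.save("disp.npy",p)
E
```

```text
[ 0.56812251  0.01463478 -0.29994747] -17.185724021101528
[[ 0.3 -0.2]
 [-0.7 -0.8]
 [ 1.3  0.2]
 [-0.2 -0.9]
 [ 0.5  0.1]
 [-0.  -0.5]
 [-0.9 -0.6]
 [ 0.2  0.7]
 [-0.3  2.2]
 [-0.2 -1.4]
 [-0.9  0.7]]
(-0.108, 0, 0.015) [0.4649 0.0465 0.015 ]
(0.033, 0, 0) [0.5996 0.0049 0.    ]
circle in disp 0.06886567312686212 0.1559770228060694
```

```bash
cat >> h.py <<'E'
p=np.load("disp.npy");ex=np.array([np.cos(p[2]),np.sin(p[2])]);ey=np.array([-ex[1],ex[0]])
def W(x,y,z):return np.r_[p[:2]+x*ex+y*ey,z]
def best(pos,a):
    c=[(abs(j[5]),o) for o in(down(a),down(a+np.pi)) if (j:=env.solve_ik(pos,o)) is not None]
    return min(c,key=lambda t:t[0])[1]
E
python3 - <<'E'
from h import *
env.set_gripper(0)
o=best(W(-.15,0,.2),p[2]+np.pi/2)
env.move_to(W(-.15,0,.2),o);env.move_straight(W(-.15,0,.008),o,.2)
b=env.get_obs()["wrist_force"];print(env.get_obs()["position"],env.get_obs()["joint_positions"],b)
ex3=np.r_[ex,0]
x=-.125
while x<-.070:
    x+=.004 if x<-.096 else .0015
    env.move_straight(W(x,0,.008),o,.06)
    s=env.get_obs();fx=(s["wrist_force"]-b)@ex3;print(round(x,4),round((s["position"][:2]-p[:2])@ex,4),fx.round(2))
    if fx<-11:break
env.pause(.15)
cv2.imwrite("pics/press.png",env.grab_frame("side")["image"][130:290,200:420].repeat(3,0).repeat(3,1))
print(env.get_obs()["time_s"])
E
```

```text
[0.42525478 0.05905444 0.00862976] [-1.39232239e-01  5.08902247e-01  1.92160817e+00  6.06288123e-06
  7.09738517e-01 -1.41044146e+00] [ 0.30928457  0.03630306 -0.14160603]
-0.121 -0.1212 -1.02
-0.117 -0.1176 -2.46
-0.113 -0.1131 -1.71
-0.109 -0.109 -2.84
-0.105 -0.105 -3.08
-0.101 -0.1011 -3.07
-0.097 -0.097 -3.89
-0.093 -0.093 -3.5
-0.0915 -0.0916 -3.91
-0.09 -0.09 -4.35
-0.0885 -0.0885 -5.19
-0.087 -0.087 -4.47
-0.0855 -0.0855 -5.04
-0.084 -0.0843 -4.88
-0.0825 -0.0843 -10.77
-0.081 -0.0842 -15.56
8.7917
```

```bash
python3 - <<'E'
from h import *
o=env.get_obs()["ee_rot"]
env.move_straight(W(-.15,0,.008),o,.08);env.move_straight(W(-.15,0,.12),o,.25);env.pause(.2)
print(env.get_obs()["time_s"])
im=[]
for n,b in(("top",(240,110,320,215)),("side",(250,150,355,245))):
    f=env.grab_frame(n);c=f["image"][b[1]:b[3],b[0]:b[2]];c=cv2.resize(c,(int(c.shape[1]*5),int(c.shape[0]*5)),interpolation=cv2.INTER_CUBIC)
    im.append(cv2.copyMakeBorder(c,0,525-c.shape[0],0,0,0)[:, :400] if n=="top" else cv2.resize(c,(400,362)))
im[1]=cv2.copyMakeBorder(im[1],0,525-362,0,0,0)
cv2.imwrite("pics/after.png",np.hstack(im))
f=env.grab_frame("top");print(proj(f,W(.033,0,.0077)))
E
```

```text
10.6
[295.83584525 149.58673682]
```

View pics/after.png

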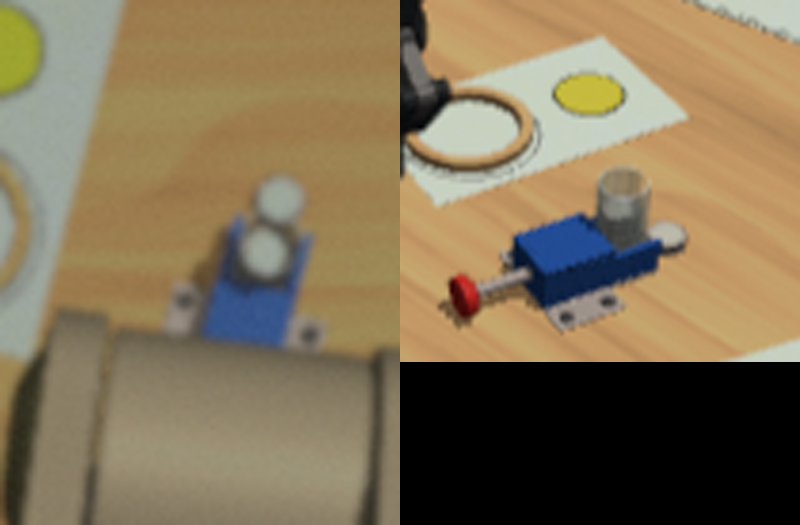

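The cell came out at about pixel (295.6,149.4), within 0.2 px of the prediction, and the plunger is back at rest. First I'll push the cell sideways with the closed fingers, using the narrow side to stay clear of the tube.

```bash
python3 - <<'E'
from h import *
x=.035
o=best(W(x,-.055,.14),p[2]+np.pi/2)
env.move_straight(W(-.13,-.0,.14),None,.25)
env.move_to(W(x,-.055,.14),o);env.move_straight(W(x,-.055,.003),o,.2)
b=env.get_obs()["wrist_force"]
env.move_straight(W(x,-.03,.003),o,.08);s=env.get_obs();print((s["wrist_force"]-b).round(2),s["position"])
env.move_straight(W(x,.038,.003),o,.05)
s=env.get_obs();print((s["wrist_force"]-b).round(2),s["position"])
env.move_straight(W(x,.0,.003),o,.1);env.move_straight(W(x,-.02,.16),o,.25)
print(env.get_obs()["time_s"])
env.move_to(np.array([.45,-.12,.25]),o)
f=env.grab_frame("top");cv2.imwrite("pics/leg1.png",cv2.resize(f["image"][100:215,215:320],None,fx=5,fy=5,interpolation=cv2.INTER_CUBIC))
print(proj(f,W(x,.065,.0077)),env.get_obs()["time_s"])
E
```

```text
[-0.6   0.98  0.68] [ 0.59280372 -0.02382152  0.00314223]
[-0.43  1.47 -0.68] [0.61274102 0.04033669 0.00299992]
15.875
[270.18229034 141.52342432] 16.7417
```

View pics/leg1.png

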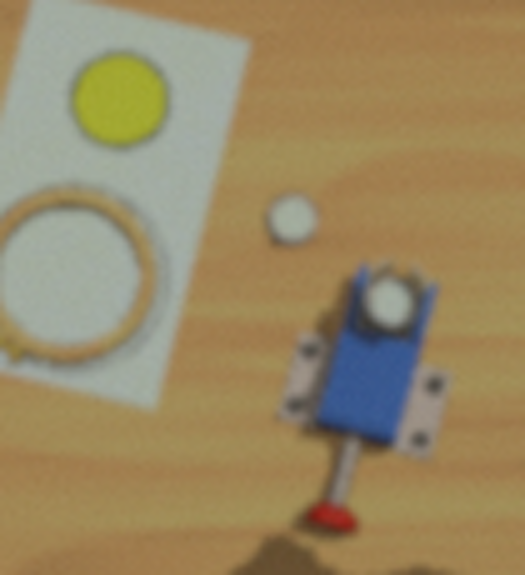

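The cell is now at pixel (273.2,143.2), clear of the guide. I'll push it once more along the same line, then line up towards the circle.

```bash
python3 - <<'E'
from h import *
f=env.grab_frame("top");w=ray(f,(273.2,143.2),.0077)[:2]-p[:2];cx,cy=w@ex,w@ey;off=cy-.038
print("cell",cx,cy,"off",off)
x=cx;o=best(W(x,.0,.14),p[2]+np.pi/2)
env.move_to(W(x,cy-off-.02,.15),o);env.move_straight(W(x,cy-off-.015,.003),o,.2)
env.move_straight(W(x,.098-off,.003),o,.05)
env.move_straight(W(x,.098-off-.02,.003),o,.1);env.move_straight(W(x,.05,.16),o,.25)
env.move_to(np.array([.45,-.12,.25]),o)
f=env.grab_frame("top");cv2.imwrite("pics/leg2.png",cv2.resize(f["image"][100:215,215:320],None,fx=5,fy=5,interpolation=cv2.INTER_CUBIC))
print(proj(f,W(x,.098,.0077)),env.get_obs()["time_s"])
E
```

```text
cell 0.03302420746738187 0.05683951482825149 off 0.01883951482825149
[256.87273548 138.60056397] 22.05
```

View pics/leg2.png

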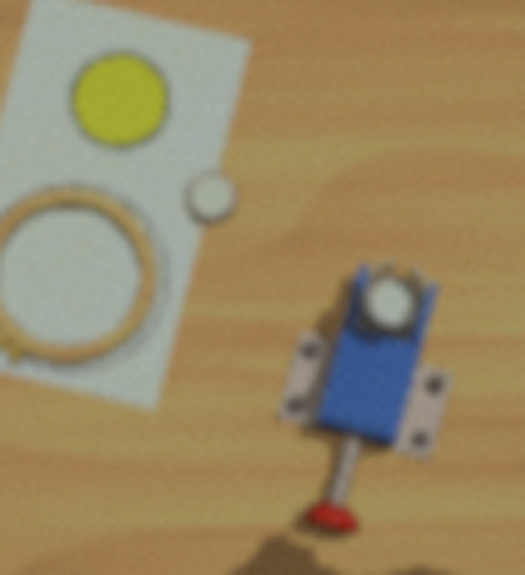

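The cell is at pixel (256.7,139.0), where predicted. The closed-finger push tracks well, so I'll use it again straight at the circle.

```bash
python3 - <<'E'
from h import *
f=env.grab_frame("top");c=ray(f,(256.7,139.0),.0077)[:2];t=np.array([.6797,.1429]);u=t-c;L=np.linalg.norm(u);u/=L;off=.0188
P=lambda d,z:np.r_[c+u*d,z]
print(c,L,np.degrees(np.arctan2(u[1],u[0])))
o=best(P(-off-.015,.15),np.arctan2(u[1],u[0]))
env.move_to(P(-off-.015,.15),o);env.move_straight(P(-off-.015,.003),o,.2)
env.move_straight(P(L-off,.003),o,.05)
env.move_straight(P(L-off-.025,.003),o,.1);env.move_straight(P(L-off-.03,.16),o,.25)
env.move_to(np.array([.45,-.12,.25]),o)
f=env.grab_frame("top");cv2.imwrite("pics/leg3.png",cv2.resize(f["image"][95:215,205:320],None,fx=5,fy=5,interpolation=cv2.INTER_CUBIC))
print(env.get_obs()["time_s"])
E
```

```text
[0.62764094 0.09893817] 0.06813801242268548 40.17977580893777
28.2667
```

View pics/leg3.png

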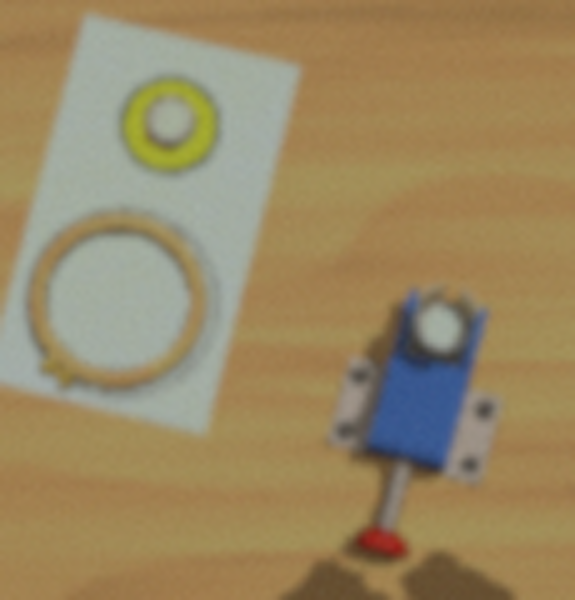

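The cell lies inside the yellow circle: its centre is at crop (170,119) and the circle's at (170,124), about 2 mm apart. The plunger is back at rest, so I'm handing in.

```bash
python3 -c "
from station import env
print(env.hand_in())"
```

```text
the job is handed in; nothing more can be done
None
```

I ejected one cell, slid it into the yellow circle of the empty kit card (about 2 mm off centre in the last picture) and handed the job in after about 28 s; the hand-in returned no verdict.

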